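# Store the calibration of a bench balance

### The arm

A 7-joint arm with a two-finger parallel gripper is mounted at the origin on a cart in front of the work surface, level with it; the furniture and walls round the work are solid. World frame = base frame: x ahead of the robot, y to its left, z up, the work surface at z = 0. Lengths are in m, angles in rad, forces in N, time in s.
With the tool pointing down it reaches from about 0.425 to 0.875 m from the base axis. Payload 4.7 kg.
Tool frame: the origin (TCP) lies on the mounting face of the last link; the fingertips stand manip.tip_extent ahead of it and the grasp point (between the pads) lies 155 mm ahead of it (manip.tip_extent is the distance from the TCP to the fingertips, in m); z points along the fingers, y is the line along which they close (so a half turn about z gives the same grasp; the last joint's range is limited). The gripper opens to 85 mm and grips with 20 to 120 N. Pads are 22 mm wide; open, the fingers measure 114 mm over their backs; the gripper's body (76 mm by 85 mm) begins 54 mm behind the grasp point. The pads swing forward as they close: fully open they stand 13 mm farther back than shut.
Start: joints at [-1.112, 0.321, -0.07, 1.45, 0.023, 1.371, -0.057], TCP at [0.28, 0.587, 0.405] pointing down, gripper open.
Joint ranges: [-2.86, 2.86], [-0.3, 2.09], [-1.38, 1.24], [0.06, 2.45], [-1.56, 4.7], [0.09, 2.05], [-2.69, 2.69]. Speed limits (rad/s): [2.57, 2.57, 3.14, 3.14, 3.14, 3.14, 3.14].

### API

Orientations are given as [roll, pitch, yaw] about the fixed x, y, z axes, in that order (R = Rz(yaw) Ry(pitch) Rx(roll)).
In Python, from plant import manip gives the robot as it stands.
- The arm moves only by the tool move_arm, never from a script. Its argument "deltas" is a list of rows, each a list of 7 numbers: the shift along the world's x, y, z in mm, then the turn, a rotation vector about the world's x, y, z in degrees, then the closure, from -1 (fully open) to 1 (shut). In form: [[x, y, z, ax, ay, az, claw], ...]. A call has 1 to 8 rows; each row shifts and turns the commanded pose from where the row before left it; what a row does not reach is not made up. A row lasts 1/8 s, in which the tool goes at most 62.5 mm and 10.7 degrees, less where a joint would pass 70% of its speed; a pose out of reach is approached as far as the arm can. A call with a gripper value outside its range is refused whole. The fingers move at their own pace and stop on an object; the grip force is fixed at half the most. Time passes only in rows, so rows that do not move let the fingers close. It gives the time, the measured TCP pose, the force, the opening and the grip force at its end, in the units of the state.
- manip.read_state(): the state, without advancing time (a new reading comes with each control period).
- manip.snapshot(name): name is "scene" or "top" or "wrist"; returns a dict with "pixels" (480x640x3 uint8, red, green, blue), "range_z" (480x640 float32, m along the optical axis (not along the pixel's ray), 0 where there is no reading), "K" (3x3 intrinsics, pixels), "world_to_cam" (4x4, takes a point from world to camera coordinates); the wrist camera has in their place "hand_eye" (4x4, takes a point from camera to tool coordinates, whose origin is the TCP and whose axes are the flange's). Camera axes: x right, y down, z forward; pixel columns grow to the right and rows downward; lengths in m; the calibration is good to about 2 mm. A picture is of the moment at which its call begins: read the wrist's pose just before it.
- manip.close_job(): hands the job in; it is judged then, once.
The state is a dict: "t": time; "joints": joint angles; "qvel": joint speeds; "tau": joint torques, N m; "ee_pos": TCP position; "tool_rot": TCP orientation; "ft_force": force on the tool from outside, world axes, zero at the start; "torque": the same for the moment, N m; "opening": finger opening in m; "grip_force": force on a finger pad.
Only numpy, scipy, OpenCV 4.12 (cv2) and the standard library are available. Lean on these libraries where they do the work, as an engineer would, in place of code of your own. Each camera call takes 0.05 s, during which the arm holds its last target. There are 200 camera calls.

### The job

The reference weight already stands on the balance's pan, so store the calibration: push the blue shutter fully open with the fingertips, reach into the well it uncovers and press the sunken orange key down to its stop, holding it there for at least a second. Then let go of the key and push the shutter fully shut again. Do not shift the weight on the pan, and leave the dish, the slide box and the pen beside the balance where they are.

Things in the scene. Friction and masses are not known exactly. Their poses are not given: they have to be found in the camera images.
- balance: white bench balance, grey edges, 220 (x) x 260 (y) x 55 mm high, fixed. Origin: centre of its underside; z up, x from its front (display face, towards the robot) to its back, y to its left seen from the front; turned up to 0.3 rad. Its level top (55 mm up) is the panel. Round steel pan, 104 mm across, centred at x = 42, y = -10 mm, its top 65 mm up
- well_mouth (a point): centre of the mouth of the well, in the balance's panel, at x = -62, y = 45, z = 55 mm in its frame; axes as the balance's. The well is 46 (x) x 48 (y) mm, 27 mm deep, with upright walls; the shutter covers it while shut. Two rails 8 mm high run along y (y = -73 to 93 mm) either side of well and shutter, 60 mm apart in the clear; open ends
- key_top (a point): centre of the top of the orange calibration key in the middle of the well, 30 (x) x 32 (y) mm; unpressed it lies 16 mm below the panel
- cal_key (a joint): travel of the orange key in m: 0 = up, 0.005 = down at its stop. A spring pushes it back up: about 1 N to start it, 4 N at the stop
- shutter (a joint): travel of the blue shutter in m: 0 = shut over the well, 0.070 = fully open, slid to the balance's -y (right); starts up to 15 mm ajar. It stays where left; friction about 2 N. A flat block, 58 (x) x 80 (y) mm, its underside just over the panel, its top 12.5 mm above it, sliding between the rails; centred on the well when shut. Push its end faces
- shutter_left_end (a point): middle of the shutter's left (+y) end face, 6.5 mm above the panel: push here towards -y to open; it moves with the shutter
- shutter_right_end (a point): middle of the shutter's right (-y) end face, 6.5 mm above the panel: push here towards +y to shut; it moves with the shutter
- ref_weight: loose brass reference weight with a knob on top, 30 mm across and 44 mm high, about 0.2 kg, standing on the pan. Origin: centre of its underside. Not to be moved
- petri_2: loose petri dish, 90 mm across and 15 mm high, on the bench to the left of the balance; origin: centre of its underside. Bystander
- slide_box: loose clear slide box, 50 x 87 x 19 mm, on the bench to the right of the balance; origin: centre of its underside. Bystander
- pen_2: loose white marker pen with a blue cap, 135 mm long and 16 mm thick, lying on the bench in front of the balance; origin: its middle, underside. Bystander

How it is judged:
By the outcome, as a careful person would: the job done as asked, in the order asked, and still so for the second after the job is handed in, with the robot touching nothing.
It also fails if it takes over 48 s, if anything falls off the work surface, if the arm or the gripper's body presses on something with over 40 N, if the wrist force passes 120 N, or if a joint passes its speed limit or range.

## Working session

There is one attempt and no reset: what is moved stays moved. The work goes in short steps, Python scripts to look and compute and a tool call to move; the robot and the scene stay as the last step left them, time stands still between calls to the robot, and variables do not carry over. Pictures are saved under pics/ and viewed, at most 10 in all, crops included, and the job is handed in when it is done.

Besides the shell and the picture viewer there is one more tool, called after "Call:" as name([rows], argument=value, ...), one row to a line, values as JSON. move_arm: Moves the arm, as the interface text tells. Its arguments: {"type":"object","properties":{"deltas":{"type":"array"}},"required":["deltas"]}

```bash
mkdir -p pics
cat > h.py <<'E'
import numpy as np, cv2
from plant import manip
def snap(n,f=None):
    s=manip.snapshot(n)
    if f: cv2.imwrite('pics/'+f,cv2.cvtColor(s['pixels'],cv2.COLOR_RGB2BGR))
    return s
def cloud(s,T=None):
    K=s['K'];z=s['range_z'];v,u=np.mgrid[0:480,0:640]
    P=np.stack([(u-K[0,2])*z/K[0,0],(v-K[1,2])*z/K[1,1],z,np.ones_like(z)],-1)
    if T is None: T=np.linalg.inv(s['world_to_cam'])
    return (P@T.T)[...,:3]
E
python3 - <<'E'
from h import *
s=manip.read_state();print(s, manip.tip_extent)
a=snap('top','top.png');b=snap('scene','scene.png')
for n,q in(('top',a),('scene',b)):
    np.savez(n+'.npz',**q);print(np.round(np.linalg.inv(q['world_to_cam']),3),q['K'][0,0])
E
```

```text
{'t': 0.0, 'joints': array([-1.11191273,  0.32184327, -0.07007331,  1.45170521,  0.02256733,
        1.37082045, -0.05689739]), 'qvel': array([-1.07887013e-04, -7.42866671e-05,  1.26911075e-03, -1.62586115e-03,
        4.11286142e-04, -6.00153408e-04, -1.64637365e-03]), 'tau': array([ 4.20469987e-04, -4.93584359e+01, -3.82186370e-01, -3.14331937e+01,
        1.29756541e-02,  1.12881421e-02,  6.59326631e-06]), 'ee_pos': array([0.27960737, 0.58654771, 0.40359475]), 'tool_rot': array([-3.13960414e+00,  7.27833903e-05,  2.69682563e+00]), 'ft_force': array([-0.07510193, -0.42856019, -0.28530273]), 'torque': array([-0.03838223,  0.01800395, -0.01735313]), 'grip_force': 0.0, 'opening': 0.08551382043494214} 0.1734
[[-0.006 -0.981  0.193  0.387]
 [-1.     0.01   0.02   0.104]
 [-0.021 -0.193 -0.981  0.941]
 [ 0.     0.     0.     1.   ]] 526.1019887252896
[[ 0.817 -0.402  0.414  0.197]
 [-0.577 -0.55   0.603 -0.434]
 [-0.015 -0.732 -0.681  0.666]
 [ 0.     0.     0.     1.   ]] 514.0870140195068
```

View pics/top.png

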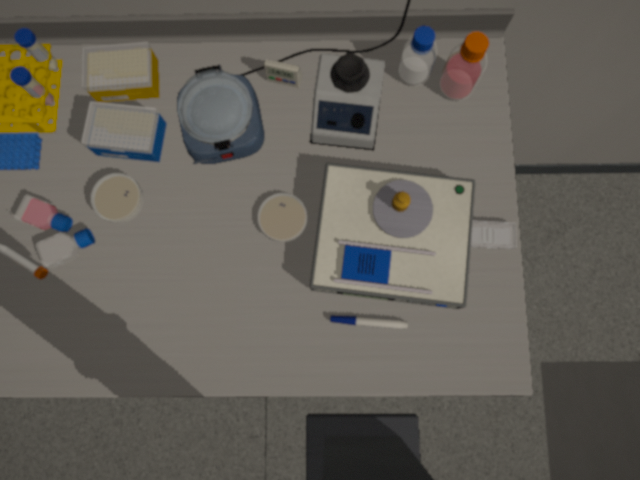

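View pics/scene.png

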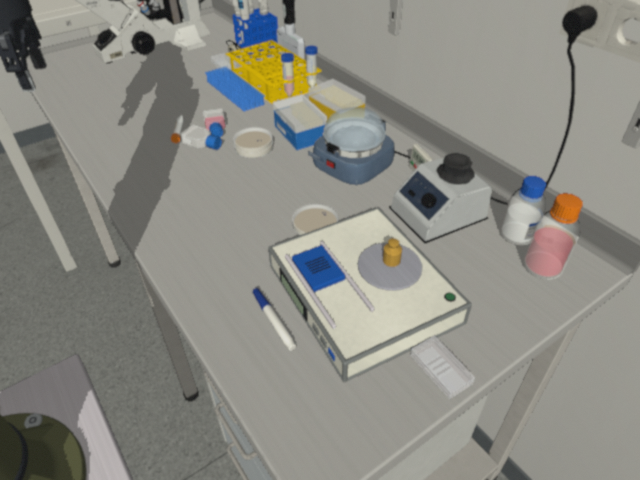

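The top view shows the balance around (395,235), the shutter at (367,264) and the rails spanning about x=335–433. The pen is at (368,322), the slide box at (493,234) and the dish at (282,217). The scene view agrees.

```bash
cat > m.py <<'E'
from h import *
def plane(s,uv,z):
    T=np.linalg.inv(s['world_to_cam']);K=s['K'];uv=np.atleast_2d(uv)
    d=np.c_[(uv-[K[0,2],K[1,2]])/[K[0,0],K[1,1]],np.ones(len(uv))]@T[:3,:3].T
    return T[:3,3]+d*((z-T[2,3])/d[:,2])[:,None]
E
python3 - <<'E'
from m import *
for n in('top','scene'):
    s=dict(np.load(n+'.npz'));P=cloud(s);hsv=cv2.cvtColor(s['pixels'],cv2.COLOR_RGB2HSV)
    print(n)
    H=P[...,2]
    box=(P[...,0]>.4)&(P[...,0]<.85)&(P[...,1]>-.35)&(P[...,1]<.1)
    top=(box&(H>.045)&(H<.12)).astype(np.uint8)
    k,l,st,c=cv2.connectedComponentsWithStats(top);i=1+np.argmax(st[1:,4]);m=(l==i)
    pts=P[m]; pan=m&(np.abs(H-.055)<.003);print('panel z',np.median(H[pan]))
    r=cv2.minAreaRect(pts[:,:2].astype(np.float32)*1000);print('depth rect',r)
    cs=max(cv2.findContours(m.astype(np.uint8),0,1)[0],key=cv2.contourArea)[:,0]
    print('ray rect',cv2.minAreaRect(plane(s,cs,.055)[:,:2].astype(np.float32)*1000))
    bl=box&(hsv[...,0]>100)&(hsv[...,0]<125)&(hsv[...,1]>150)&(H>.058)&(H<.075)
    k,l,st,c=cv2.connectedComponentsWithStats(bl.astype(np.uint8));i=1+np.argmax(st[1:,4])
    cs=max(cv2.findContours((l==i).astype(np.uint8),0,1)[0],key=cv2.contourArea)[:,0]
    print('blue',st[i],np.median(P[l==i],0),cv2.minAreaRect(plane(s,cs,.0675)[:,:2].astype(np.float32)*1000))
    w=box&(H>.085)&(H<.14);print('weight',P[w].mean(0),P[w].max(0),w.sum())
    b2=box&(H>.008)&(H<.04)
    k,l,st,c=cv2.connectedComponentsWithStats(b2.astype(np.uint8))
    for i in range(1,k):
        if st[i,4]>60: print('low',st[i],P[l==i].min(0).round(3),P[l==i].max(0).round(3))
E
```

```text
top
panel z 0.05492834564080851
depth rect ((576.1665649414062, -14.101089477539062), (256.41668701171875, 226.38580322265625), 82.40472412109375)
ray rect ((575.1597900390625, -13.58453369140625), (255.86207580566406, 225.69757080078125), 82.34712219238281)
blue [ 342  246   48   37 1455] [0.5194522  0.04039402 0.06753037] ((519.59619140625, 40.50800323486328), (75.4241714477539, 54.875064849853516), 82.3224868774414)
weight [0.80380713 0.02303946 0.09847635] [0.84998093 0.09908207 0.12353991] 2169
low [445  88  29  13 190] [ 0.84  -0.167  0.008] [ 0.85  -0.121  0.04 ]
low [329 135  47  16 419] [0.743 0.013 0.008] [0.763 0.1   0.04 ]
low [ 471  220   46   28 1172] [ 0.556 -0.233  0.009] [ 0.605 -0.15   0.024]
low [331 290 130  19 250] [ 0.448 -0.122  0.008] [0.481 0.099 0.04 ]
low [331 315  77  13 638] [ 0.417 -0.033  0.008] [0.438 0.099 0.02 ]
scene
panel z 0.053387765554828714
depth rect ((575.1087646484375, -14.837661743164062), (261.1346435546875, 225.91485595703125), 82.24864959716797)
ray rect ((572.09619140625, -16.392654418945312), (263.97796630859375, 226.59390258789062), 82.39287567138672)
blue [ 293  246   52   45 1307] [0.51708154 0.03175456 0.06543885] ((516.7479858398438, 32.60552978515625), (81.87358856201172, 56.37702941894531), 82.22198486328125)
weight [ 0.79943376 -0.00385777  0.09697063] [0.84999692 0.0999349  0.12076236] 1839
low [ 398  202   76   41 1037] [ 0.744 -0.     0.008] [0.85  0.099 0.04 ]
low [524 249  28  29 379] [ 0.838 -0.172  0.008] [ 0.85  -0.123  0.04 ]
low [ 278  271  198  125 4276] [ 0.446 -0.235  0.008] [0.67  0.098 0.04 ]
low [253 288  43  61 578] [ 0.415 -0.036  0.008] [0.438 0.099 0.017]
```

Call:
move_arm([
  [24,-50,0,0,0,-7,1],
  [24,-52,0,0,0,-7,1],
  [24,-52,0,0,0,-7,1],
  [24,-52,0,0,0,-7,1],
  [24,-52,0,0,0,-7,1],
  [24,-52,0,0,0,-7,1],
  [24,-52,0,0,0,-7,1],
  [24,-52,0,0,0,-7,1],
])

```text
t: 1.1
ee_pos: [0.472, 0.1709, 0.4045]
tool_rot: [-3.142, -0.0, 1.716]
ft_force: [0.4, 0.5, 0.9]
opening: 0.0002
grip_force: 0.0
```

Call:
move_arm([
  [24,-52,0,0,0,-8,1],
  [24,-52,0,0,0,-8.1,1],
  [0,0,0,0,0,0,1],
  [0,0,0,0,0,0,1],
])

```text
t: 1.6
ee_pos: [0.5195, 0.0692, 0.4043]
tool_rot: [-3.141, -0.0, 1.439]
ft_force: [-1.0, -0.4, 0.1]
opening: -0.0004
grip_force: 0.0
```

Run:
```python
from m import *
from scipy.spatial.transform import Rotation as Ro
s=manip.read_state();print(s['t'],s['ee_pos'],s['tool_rot'],s['opening'],s['ft_force'],s['joints'],manip.tip_extent)
w=snap('wrist','w1.png')
T=np.eye(4);T[:3,:3]=Ro.from_euler('xyz',s['tool_rot']).as_matrix();T[:3,3]=s['ee_pos']
T=T@w['hand_eye'];np.savez('w1.npz',T=T,**w);print(T.round(3))
```

```text
1.6 [0.51945799 0.06916268 0.40431143] [-3.14057571e+00 -2.27924400e-04  1.43897282e+00] -0.000442850396501185 [-0.97752287 -0.42271799  0.05720345] [-0.58810461  0.04726274  0.42082948  1.77609052 -0.02044243  1.32331192
 -0.29448894] 0.1734
[[ 0.991 -0.125 -0.041  0.531]
 [-0.132 -0.944 -0.303  0.149]
 [-0.001  0.306 -0.952  0.374]
 [ 0.     0.     0.     1.   ]]
```

View pics/w1.png

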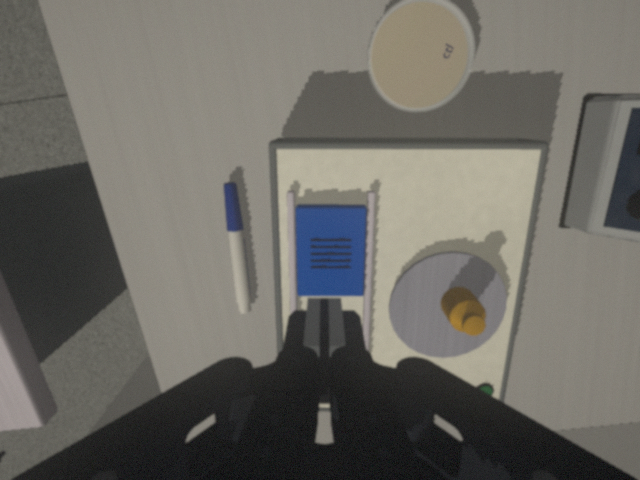

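The wrist view shows the shutter whole, with its left end at row ~205, right end at row ~296 and centre column ~331. The rails are at columns ~292 and ~372, starting at row ~192, and the weight is at (465,310). The fingers are lined up with the rails.

Run:
```python
from m import *
w=dict(np.load('w1.npz'));T=w['T'];w['world_to_cam']=np.linalg.inv(T)
hsv=cv2.cvtColor(w['pixels'],cv2.COLOR_RGB2HSV)
bl=(hsv[...,0]>100)&(hsv[...,0]<125)&(hsv[...,1]>130);bl[:,:270]=0;bl[:,400:]=0;bl[:190]=0;bl[310:]=0
P=cloud(w,T);print('z top',np.median(P[bl][:,2]))
cs=max(cv2.findContours(bl.astype(np.uint8),0,1)[0],key=cv2.contourArea)[:,0]
print(cv2.boundingRect(cs))
r=cv2.minAreaRect(plane(w,cs,.0675)[:,:2].astype(np.float32)*1000);print(r)
print('depth',P[bl].mean(0), cv2.minAreaRect(P[bl][:,:2].astype(np.float32)*1000))
a=np.radians(-7.65);ex=np.array([np.cos(a),np.sin(a)]);ey=np.array([-ex[1],ex[0]])
pix=np.array([[272,143],[546,143],[292,193],[373,190],[331,205],[331,296],[280,300],[505,385]])
for z in(.055,.063,.0675):
    q=plane(w,pix,z)[:,:2]*1000;d=q-[575.5,-14];print(z,np.c_[d@ex,d@ey].round(1).tolist())
```

```text
z top 0.06788680660732618
(297, 208, 68, 87)
((521.8782958984375, 40.935935974121094), (76.2537841796875, 55.92516326904297), 82.46513366699219)
depth [0.52188986 0.04282462 0.06911053] ((526.1600952148438, 75.28913879394531), (146.60308837890625, 55.917232513427734), 82.7694091796875)
0.055 [[-107.4, 135.6], [111.3, 135.9], [-92.4, 95.3], [-25.2, 97.9], [-60.0, 85.2], [-59.4, 1.2], [-105.6, -2.8], [111.8, -94.3]]
0.063 [[-106.4, 136.0], [106.9, 136.4], [-91.7, 96.8], [-26.3, 99.3], [-60.1, 86.9], [-59.5, 5.1], [-104.6, 1.1], [107.4, -88.0]]
0.0675 [[-105.8, 136.3], [104.4, 136.7], [-91.4, 97.6], [-26.8, 100.1], [-60.2, 87.9], [-59.6, 7.3], [-104.1, 3.3], [104.9, -84.5]]
```

Call:
move_arm([
  [11,39,0,0,0,0,1],
  [0,0,-50,0,0,0,1],
  [0,0,-50,0,0,0,1],
  [0,0,-40,0,0,0,1],
  [0,0,-20,0,0,0,1],
  [0,0,-11,0,0,0,1],
  [0,0,0,0,0,0,1],
  [0,0,0,0,0,0,1],
])

```text
t: 2.65
ee_pos: [0.5311, 0.1083, 0.2348]
tool_rot: [3.14, -0.001, 1.439]
ft_force: [-0.0, 0.1, 0.7]
opening: 0.0002
grip_force: 0.0
```

Run:
```python
from m import *
s=manip.read_state();print(s['ee_pos'],s['ft_force'])
b=snap('scene');im=cv2.resize(cv2.cvtColor(b['pixels'],4)[180:400,220:500],None,fx=2.5,fy=2.5);cv2.imwrite('pics/s2.png',im)
```

```text
[0.53112171 0.10828875 0.23484356] [-0.02031708  0.09277091  0.6777593 ]
```

View pics/s2.png

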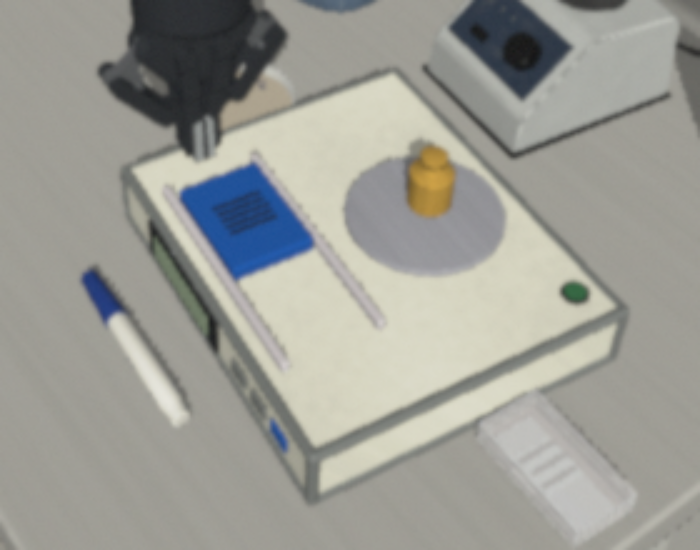

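The fingertips stand off the shutter's left end, between the rails (crop (203,145)), with nothing else touched. I'll push now.

Call:
move_arm([
  [-1.3,-9.9,-2,0,0,0,1],
  [-1.3,-9.9,0,0,0,0,1],
  [-1.3,-9.9,0,0,0,0,1],
  [-1.3,-9.9,0,0,0,0,1],
  [-1.3,-9.9,0,0,0,0,1],
  [-1.3,-9.9,0,0,0,0,1],
  [-1.3,-9.9,0,0,0,0,1],
  [0,0,0,0,0,0,1],
])

```text
t: 3.7
ee_pos: [0.5214, 0.0369, 0.2316]
tool_rot: [-3.141, 0.001, 1.437]
ft_force: [0.0, -0.0, 0.1]
opening: 0.0001
grip_force: 0.0
```

Call:
move_arm([
  [-0.5,-4,0,0,0,0,1],
  [-0.5,-4,0,0,0,0,1],
  [-0.5,-4,0,0,0,0,1],
  [0,0,0,0,0,0,1],
])

```text
t: 4.2
ee_pos: [0.5199, 0.0259, 0.2316]
tool_rot: [-3.141, 0.001, 1.438]
ft_force: [-0.5, 1.0, -0.4]
opening: -0.0001
grip_force: 0.2
```

Call:
move_arm([
  [-0.3,-2,0,0,0,0,1],
  [0,0,0,0,0,0,1],
])

```text
t: 4.45
ee_pos: [0.5197, 0.0243, 0.2316]
tool_rot: [-3.141, 0.0, 1.438]
ft_force: [-0.9, 1.2, -0.4]
opening: 0.0002
grip_force: 0.6
```

Call:
move_arm([
  [-0.3,-2,0,0,0,0,1],
  [0,0,0,0,0,0,1],
])

```text
t: 4.7
ee_pos: [0.5195, 0.0231, 0.2317]
tool_rot: [3.142, -0.001, 1.439]
ft_force: [-0.2, 3.2, -1.3]
opening: -0.0002
grip_force: 2.1
```

Call:
move_arm([
  [-0.3,-2,0,0,0,0,1],
  [0,0,0,0,0,0,1],
])

```text
t: 4.95
ee_pos: [0.5193, 0.0226, 0.2318]
tool_rot: [3.141, -0.003, 1.44]
ft_force: [0.6, 7.5, -3.1]
opening: 0.0003
grip_force: 4.0
```

The shutter is at its stop: force is rising and the position has stalled. Next I lift and centre over the key.

Call:
move_arm([
  [0.6,5,0,0,0,0,1],
  [1,8,15,0,0,0,1],
  [1,7.5,0,0,0,0,1],
  [0,0,0,0,0,0,1],
  [0,0,0,0,0,0,1],
])

```text
t: 5.58
ee_pos: [0.5217, 0.0407, 0.2466]
tool_rot: [-3.141, 0.001, 1.438]
ft_force: [-0.0, -0.5, -1.2]
opening: -0.0001
grip_force: 0.0
```

Run:
```python
from m import *
s=manip.read_state();print(s['ee_pos'],s['ft_force'],s['tool_rot'])
b=snap('scene');w=snap('wrist')
f=lambda q,sl:cv2.resize(cv2.cvtColor(q['pixels'],4)[sl],(400,400))
cv2.imwrite('pics/s3.png',np.hstack([f(b,np.s_[200:360,260:420]),f(w,np.s_[150:450,170:470])]))
```

```text
[0.52165773 0.04073083 0.24659176] [-0.01657111 -0.5498005  -1.16982343] [-3.14133105e+00  5.18912805e-04  1.43834314e+00]
```

View pics/s3.png

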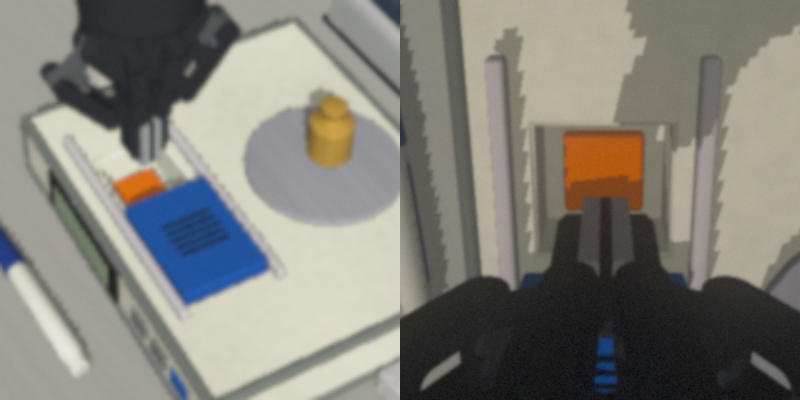

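The well is open and the orange key (604,170 in the right crop) is laterally centred under the fingers (606). Going down.

Call:
move_arm([
  [0,0.5,-12,0,0,0,1],
  [0,0,-10,0,0,0,1],
  [0,0,-6,0,0,0,1],
  [0,0,0,0,0,0,1],
])

```text
t: 6.18
ee_pos: [0.5215, 0.0414, 0.2179]
tool_rot: [-3.14, 0.001, 1.438]
ft_force: [-0.5, 0.9, -0.1]
opening: -0.0001
grip_force: 0.0
```

Call:
move_arm([
  [0,0,-4,0,0,0,1],
  [0,0,-3,0,0,0,1],
  [0,0,0,0,0,0,1],
])

```text
t: 6.55
ee_pos: [0.5219, 0.0415, 0.2118]
tool_rot: [3.141, -0.0, 1.438]
ft_force: [0.0, 0.5, 1.6]
opening: 0.0001
grip_force: 0.6
```

Call:
move_arm([
  [0,0,-2,0,0,0,1],
  [0,0,-2,0,0,0,1],
  [0,0,0,0,0,0,1],
])

```text
t: 6.92
ee_pos: [0.522, 0.0415, 0.2079]
tool_rot: [3.141, -0.0, 1.438]
ft_force: [0.2, -0.1, 4.0]
opening: 0.0001
grip_force: 1.7
```

Call:
move_arm([
  [0,0,-2,0,0,0,1],
  [0,0,0,0,0,0,1],
])

```text
t: 7.18
ee_pos: [0.5221, 0.0413, 0.2072]
tool_rot: [-3.142, -0.001, 1.438]
ft_force: [-4.6, -1.5, 13.9]
opening: 0.0002
grip_force: 7.1
```

Call:
move_arm([
  [0,0,-2,0,0,0,1],
  [0,0,0,0,0,0,1],
])

```text
t: 7.42
ee_pos: [0.5222, 0.0412, 0.2069]
tool_rot: [-3.141, -0.001, 1.438]
ft_force: [-9.8, -1.2, 27.2]
opening: -0.0002
grip_force: 13.5
```

At the stop. I'll ease off slightly and hold.

Call:
move_arm([
  [0,0,1.5,0,0,0,1],
  [0,0,0,0,0,0,1],
  [0,0,0,0,0,0,1],
  [0,0,0,0,0,0,1],
  [0,0,0,0,0,0,1],
  [0,0,0,0,0,0,1],
  [0,0,0,0,0,0,1],
  [0,0,0,0,0,0,1],
])

```text
t: 8.43
ee_pos: [0.5221, 0.0414, 0.2072]
tool_rot: [-3.142, -0.001, 1.438]
ft_force: [-5.8, -1.2, 16.2]
opening: 0.0
grip_force: 8.6
```

Call:
move_arm([
  [0,0,0,0,0,0,1],
  [0,0,0,0,0,0,1],
  [0,0,0,0,0,0,1],
  [0,0,0,0,0,0,1],
  [0,0,0,0,0,0,1],
  [0,0,0,0,0,0,1],
])

```text
t: 9.18
ee_pos: [0.5221, 0.0413, 0.2072]
tool_rot: [3.142, -0.001, 1.438]
ft_force: [-5.9, -0.9, 17.6]
opening: 0.0001
grip_force: 8.6
```

Call:
move_arm([
  [0,0,10,0,0,0,1],
  [0,0,30,0,0,0,1],
  [0,0,30,0,0,0,1],
  [-4.6,-34,0,0,0,0,1],
  [-4.6,-34,0,0,0,0,1],
  [-4.5,-34,0,0,0,0,1],
  [0,0,0,0,0,0,1],
  [0,0,0,0,0,0,1],
])

```text
t: 10.18
ee_pos: [0.5081, -0.0599, 0.275]
tool_rot: [-3.141, -0.0, 1.439]
ft_force: [0.7, 0.8, 0.1]
opening: -0.0006
grip_force: 0.0
```

Run:
```python
from m import *
s=manip.read_state();print(s['ee_pos'],s['ft_force'],s['tool_rot'])
b=snap('scene');w=snap('wrist')
f=lambda q,sl:cv2.resize(cv2.cvtColor(q['pixels'],4)[sl],(400,400))
cv2.imwrite('pics/s4.png',np.hstack([f(b,np.s_[200:360,260:420]),f(w,np.s_[150:450,170:470])]))
```

```text
[ 0.50805901 -0.05989757  0.27497731] [0.67036935 0.82732641 0.11164597] [-3.14124386e+00 -4.23630693e-04  1.43874223e+00]
```

View pics/s4.png

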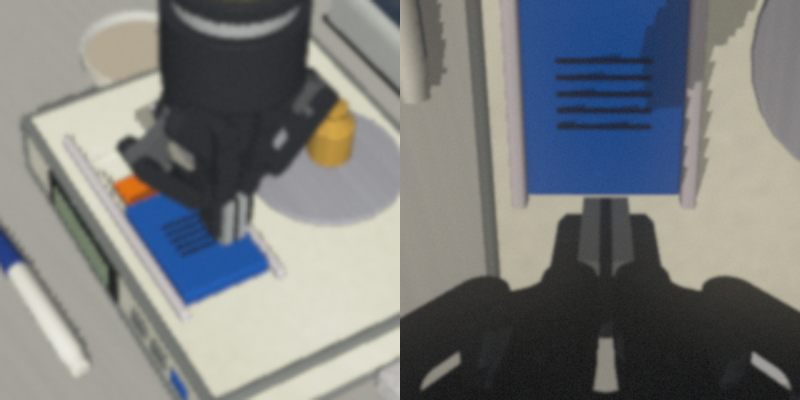

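My target was 30 mm short: the open shutter's right end is at y = −65 mm, not −35. The picture agrees, with the shutter end at row 193 and the fingers above its edge. I'll move on 31 mm before lowering.

Call:
move_arm([
  [-4.1,-31,0,0,0,0,1],
  [0,0,0,0,0,0,1],
  [0,0,-20,0,0,0,1],
  [0,0,-15,0,0,0,1],
  [0,0,-7,0,0,0,1],
  [0,0,0,0,0,0,1],
  [0,0,0,0,0,0,1],
])

```text
t: 11.15
ee_pos: [0.5043, -0.0915, 0.2337]
tool_rot: [3.141, -0.0, 1.438]
ft_force: [0.3, 0.7, 0.7]
opening: -0.0002
grip_force: 0.0
```

Run:
```python
from m import *
s=manip.read_state();print(s['ee_pos'],s['ft_force'],s['tool_rot'])
b=snap('scene');w=snap('wrist')
f=lambda q,sl:cv2.resize(cv2.cvtColor(q['pixels'],4)[sl],(400,400))
cv2.imwrite('pics/s5.png',np.hstack([f(b,np.s_[200:360,260:420]),f(w,np.s_[150:450,170:470])]))
```

```text
[ 0.50431363 -0.09153521  0.2336916 ] [0.27841361 0.65326077 0.6997353 ] [ 3.14072695e+00 -2.26344007e-05  1.43845742e+00]
```

View pics/s5.png

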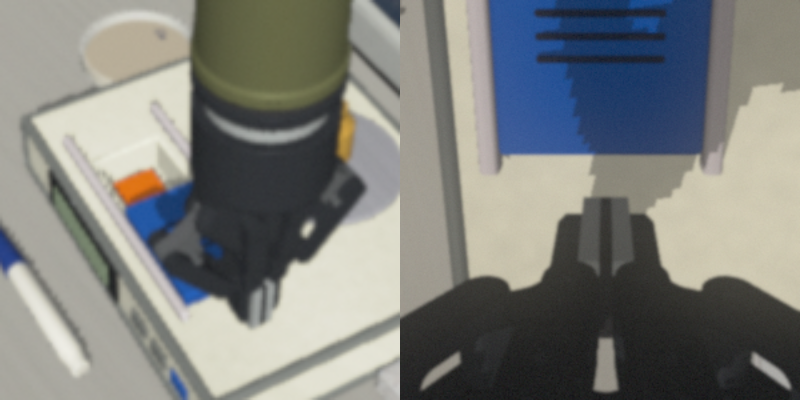

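The fingers are in front of the shutter's right end, centred at column 606 against 603 for the shutter, with a clear gap. I'll push it shut.

Call:
move_arm([
  [1.3,9.9,-1,0,0,0,1],
  [1.3,9.9,0,0,0,0,1],
  [1.3,9.9,0,0,0,0,1],
  [1.3,9.9,0,0,0,0,1],
  [1.3,9.9,0,0,0,0,1],
  [1.3,9.9,0,0,0,0,1],
  [1.3,9.9,0,0,0,0,1],
  [0,0,0,0,0,0,1],
])

```text
t: 12.25
ee_pos: [0.5131, -0.0207, 0.2321]
tool_rot: [-3.141, -0.001, 1.44]
ft_force: [-0.4, 0.4, -0.8]
opening: 0.0001
grip_force: 0.0
```

Call:
move_arm([
  [0.6,5,0,0,0,0,1],
  [0.6,5,0,0,0,0,1],
  [0.3,2,0,0,0,0,1],
  [0,0,0,0,0,0,1],
])

```text
t: 12.75
ee_pos: [0.5144, -0.01, 0.232]
tool_rot: [-3.141, -0.0, 1.439]
ft_force: [-0.1, -0.6, -0.0]
opening: -0.0
grip_force: 0.4
```

Call:
move_arm([
  [0.3,2,0,0,0,0,1],
  [0,0,0,0,0,0,1],
])

```text
t: 13.0
ee_pos: [0.5147, -0.0082, 0.2321]
tool_rot: [-3.141, 0.0, 1.438]
ft_force: [-1.8, -1.7, -0.4]
opening: 0.0001
grip_force: 0.8
```

Call:
move_arm([
  [0.3,2,0,0,0,0,1],
  [0,0,0,0,0,0,1],
])

```text
t: 13.25
ee_pos: [0.5148, -0.0078, 0.2321]
tool_rot: [-3.141, 0.002, 1.437]
ft_force: [-2.2, -5.0, 0.4]
opening: 0.0002
grip_force: 2.9
```

Call:
move_arm([
  [0.3,2,0,0,0,0,1],
  [0,0,0,0,0,0,1],
])

```text
t: 13.5
ee_pos: [0.5149, -0.0073, 0.2321]
tool_rot: [-3.14, 0.005, 1.436]
ft_force: [-2.6, -9.2, 1.9]
opening: -0.0001
grip_force: 4.8
```

Call:
move_arm([
  [-1,-8,0,0,0,0,1],
  [-1.3,-10,0,0,0,0,1],
  [0,0,40,0,0,0,1],
  [0,0,50,0,0,0,1],
  [0,0,50,0,0,0,1],
  [0,-50,20,0,0,0,1],
  [0,-50,0,0,0,0,1],
  [0,0,0,0,0,0,1],
])

```text
t: 14.5
ee_pos: [0.5125, -0.127, 0.3932]
tool_rot: [3.139, 0.001, 1.431]
ft_force: [0.1, 0.6, -0.1]
opening: -0.0002
grip_force: 0.0
```

Run:
```python
from m import *
s=manip.read_state();print(s['t'],s['ee_pos'],s['ft_force'])
b=snap('scene');w=snap('top')
f=lambda q,sl:cv2.resize(cv2.cvtColor(q['pixels'],4)[sl],(400,400))
cv2.imwrite('pics/s6.png',np.hstack([f(b,np.s_[200:400,240:440]),f(w,np.s_[150:350,280:480])]))
```

```text
14.5 [ 0.51248761 -0.12704707  0.39321158] [ 0.12561612  0.63289691 -0.05417933]
```

View pics/s6.png

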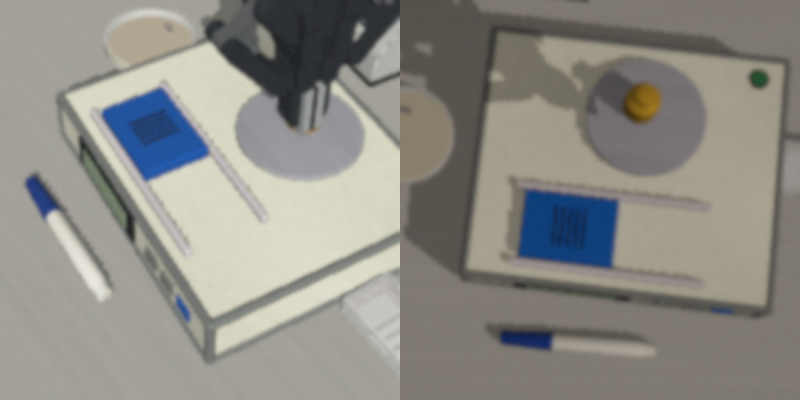

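The shutter is fully shut, the weight is still at top pixel (401,201), and the bystanders haven't moved. Handing in.

```bash
python3 -c "
from plant import manip
print(manip.close_job())"
```

```text
the job is handed in; nothing more can be done
None
```

The job is handed in at about 14.5 s: I opened the shutter to its stop, held the key at its stop for over a second, released it and pushed the shutter fully shut, and the last pictures show the weight, dish, slide box and pen where they were.

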